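# Snap the cover onto the reactor's sensor junction box

### The job

Pick up the cover with the two windows and the grip fin, set it on the open, rubber-mounted junction box so that the two hooks enter its windows, then press it straight down against the box's seal until both hooks have snapped over the plate and hold it down all round, and let go. The box and the seal give way as you press: keep following, but never push down harder than 25 N. Leave everything else on the bench where it is.

Things in the scene. Friction and masses are not known exactly. Their poses are not given: they have to be found in the camera images.
- cover_grip (a point): the cover, about 150 g, flat on the bench, fin up: a loose grey plate 120 x 56 mm (x, y), 6 mm thick, with an upright fin in its middle, 36 mm long (x), 16 mm thick (y), its top 52 mm above the plate's underside. This point: in the fin, 31 mm above the underside, 25 mm above the plate's upper face. Grip the fin across y. x along the plate, z up. Half a turn about z makes no difference
- cover_end_a (a point): middle of the cover's +x end, on its underside: x = +55 mm, 31 mm below cover_grip. The window of this end, cut through the plate, 14.2 mm (x) by 16 mm (y), is centred at x = +38.6 mm, y = 0
- cover_end_b (a point): middle of the cover's -x end, on its underside: x = -55 mm, 31 mm below cover_grip. The window of this end, of the same size, is centred at x = -38.6 mm, y = 0
- rim (a point): centre of the mouth of the junction box, at rim height, about 68 mm above the bench: an open grey box 120 x 56 mm (x, y), 40 mm high, x along it, z up, on rubber mounts over an aluminium foot plate 150 x 90 mm fast to the bench. A springy black seal frame inside the walls stands 4.5 mm above the rim. The cover belongs on it with its x along this x (either way)
- jbox: the same box with its hooks and its seal; origin at the centre of its underside, 40 mm below rim. Its rubber mounts yield straight down and spring back, by about 4 mm at 20 N. Pressing the cover on: bending both hooks takes 7 to 17 N, then the push drops by 4 N or more as the heads enter the windows; then it rises again on the seal, and the hooks snap over the plate at 15 to 19 N
- hook_a_top (a point): top of the white spring hook at x = +42 mm in the box, 17.5 mm above the rim. Stem 5 mm (x) by 12 mm (y), centred 42 mm from the middle; the wedge head above it overhangs 4 mm outward, away from the box's middle. The head's flat catching underside is 7.5 mm above the rim; its top narrows to 3 mm (x) by 7 mm (y)
- hook_b_top (a point): top of the other hook, at x = -42 mm, its mirror image. The windows have 1.2 mm (x, outer side) and 2 mm (y) of play round the stems. The pressed cover bends the hooks towards the middle; they spring back over the plate only once its underside is 1.5 mm or less above the rim, and then hold it there against the seal
- blank: bystander: a plain grey plate 120 x 56 x 6 mm without windows, with a small black knob; origin at the centre of the underside
- flask: bystander: amber bottle, 60 mm across, 130 mm high; origin at the centre of the underside
- jar: bystander: white jar, 70 mm across, 80 mm high; origin at the centre of the underside
- driver: bystander: screwdriver lying along its x, 170 mm long; origin under its middle
- spanner: bystander: open wrench lying along its x, 170 mm long; origin under its middle
- gauge: bystander: round steel pressure gauge lying on its back, 60 mm across, 25 mm high, with a brass stem; origin at the centre of the underside
- union: bystander: steel pipe union, 28 mm across, 30 mm high; origin at the centre of the underside
- nut: bystander: steel cap nut, 26 mm across, 18 mm high; origin at the centre of the underside

How it is judged (in metres and radians):
On the way:
1. the cover stands with its windows over both hooks, not yet clicked (horizontal distance between cover_grip and rim below 0.005 m and z of cover_grip in the frame of rim between 0.034 and 0.0505 m and angle between the x axis of cover_grip and the x axis of rim, either way round below 0.15 rad), for 0.1 s.
At the end, for the whole second after the job is handed in: the cover is at rest on the box, let go, held down by both hooks: the underside of each end is no more than 3 mm above the rim (latched it lies 1.5 to 2 mm above it), its centre within 4 mm of the box's, its long axis within 0.1 rad of the box's (z of each of cover_end_a, cover_end_b in the frame of rim below 0.003 m and z of cover_grip in the frame of rim above 0.028 m and horizontal distance between cover_grip and rim below 0.004 m and angle between the z axis of cover_grip and the z axis of rim, either way round below 0.04 rad and angle between the x axis of cover_grip and the x axis of rim, either way round below 0.1 rad and linear speed of cover below 0.02 m/s); the robot touches nothing.
It fails at once if the junction box is pushed down on its mounts, or shoved, by more than 4.9 mm (a downward push of about 26 N) (distance of rim from where it was at the start of the episode above 0.0049 m).
It fails at once if a bystander is shifted by more than 30 mm (distance of any of blank, flask, jar, driver, spanner, gauge, union, nut from where it was at the start of the episode above 0.03 m).
It also fails if it takes over 64 s, if anything falls off the work surface, if the arm or the gripper's body presses on something with over 40 N, if the wrist force passes 120 N, or if a joint passes its speed limit or range.

### The arm

A 7-joint arm with a two-finger parallel gripper is mounted at the origin on the work surface. World frame = base frame: x ahead of the robot, y to its left, z up, the work surface at z = 0. Lengths are in mm, angles in rad, forces in N, time in s.
With the tool pointing down it reaches from about 350 to 900 mm from the base axis. Payload 7.2 kg.
Tool frame: the origin (TCP) lies midway between the tips of the shut fingers; the grasp point (between the pads) lies 19 mm behind it; z points along the fingers, y is the direction in which the jaws open and shut (so a half turn about z gives the same grasp; the last joint's range is limited). The gripper opens to 88 mm and grips with 3 to 60 N. Pads are 20 mm wide; open, the fingers measure 115 mm over their backs; the gripper's body (75 mm by 178 mm) begins 61 mm behind the grasp point.
Start: joints at [-1.405, 0.411, -0.013, 1.596, 0.006, 1.134, -0.082], TCP at [144.807, 607.997, 222.653] pointing down, gripper open.
Joint ranges: [-2.95, 2.95], [-0.29, 1.99], [-1.47, 1.44], [0.14, 2.54], [-1.03, 4.17], [0.13, 1.85], [-2.86, 2.86]. Speed limits (rad/s): [2.39, 2.39, 3.01, 3.01, 3.14, 3.14, 3.14].

### API

Orientations are given as a unit quaternion [w, x, y, z].
In Python, from workcell import manip gives the robot as it stands.
- The arm moves only by the shell command python3 -m crank 'ROWS' [FORCE]. ROWS is JSON, a list of rows, each an object with "jaw": the opening, from 0 (shut) to 1 (fully open); "linear": the shift along the tool's x, y, z in m, a list of three; "yaw": the turn about the tool's z in rad. A call has 1 to 10 rows; each row is the pose to reach, as a shift and turn from the pose commanded when the call began, along the tool's axes at that moment; what a row does not reach only later rows make up. A row lasts 1/12 s, in which the tool goes at most 41.7 mm and 7.16 degrees, less where a joint would pass 70% of its speed; a pose out of reach is approached as far as the arm can. A call with a gripper value outside its range is refused whole. The fingers move at their own pace and stop on an object; FORCE is the grip in N (left out, the last holds). Time passes only in rows, so rows that repeat a pose let the fingers close. It gives the time, the measured TCP pose, the force and the opening at its end, in the units of the state.
- manip.get_state(): the state, without advancing time (a new reading comes with each control period).
- manip.snapshot(name): name is "side" or "top"; returns (picture, depth): 400x640x3 uint8, red, green, blue; 400x640 float32, mm along the optical axis (not along the pixel's ray), 0 where there is no reading.
- manip.camera_info(name): a dict with "fovy" (degrees; the focal length in pixels is half the picture's height over the tangent of half this angle, whatever the lens; pixels are square), "cx", "cy" (the principal point, pixels), "R" (3x3) and "t" (3): a world point X has camera coordinates R X + t. Camera axes: x right, y down, z forward; pixel columns grow to the right and rows downward; lengths in mm; the calibration is good to about 2 mm. A picture is of the moment at which its call begins. camera_info takes no time and is no camera call.
- manip.job_done(): hands the job in, once; it reports no verdict.
The state is a dict: "t": time; "joints": joint angles; "dq": joint speeds; "joint_torque": joint torques, N m; "tcp_pos": TCP position; "tcp_rot": TCP orientation; "wrist_force": force on the tool from outside, world axes, zero at the start; "moment": the same for the moment, N m; "grip_width": finger opening in mm.
Only numpy, scipy, OpenCV 4.12 (cv2) and the standard library are available. Lean on these libraries where they do the work, as an engineer would, in place of code of your own. Each camera call takes 0.05 s, during which the arm holds its last target. There are 200 camera calls.

## Working session

There is one attempt and no reset: what is moved stays moved. The work goes in short steps, Python scripts to look and compute and a shell command to move; the robot and the scene stay as the last step left them, time stands still between calls to the robot, and variables do not carry over. Pictures are saved under pics/ and viewed, about 8 in all and at most 12, crops included, and the job is handed in when it is done.

```bash
mkdir -p pics
python3 - <<'E'
from workcell import manip
import cv2,numpy as np
print(manip.get_state())
for n in("top","side"):
    p,d=manip.snapshot(n); cv2.imwrite(f"pics/{n}0.png",p[:,:,::-1]); np.save(f"pics/{n}0.npy",d)
    print(n,manip.camera_info(n))
E
```

```text
{'t': 0.0, 'joints': array([-1.40519381,  0.41186562, -0.01272998,  1.59702132,  0.0056119 ,
        1.13430017, -0.08224798]), 'dq': array([-0.00020306, -0.00014776, -0.00050032, -0.00035429,  0.00094609,
       -0.00059413,  0.00032844]), 'joint_torque': array([-5.35322688e-04, -5.87957883e+01,  6.41393568e-01, -2.91064793e+01,
       -5.38891589e-02,  1.82634930e-02,  1.38851042e-04]), 'tcp_pos': array([144.71792824, 607.50511927, 221.83964509]), 'tcp_rot': array([-3.39665979e-05,  1.16636113e-01,  9.93174411e-01, -7.78620242e-04]), 'wrist_force': array([0.31275233, 0.65814757, 0.37046134]), 'moment': array([-0.02773319, -0.02102157, -0.0484411 ]), 'grip_width': 87.80448562303496}
top {'fovy': 52.126135966956014, 'cx': 317.96360261253557, 'cy': 188.91669372789886, 'R': array([[-0.01837975, -0.99966734, -0.01809379],
       [-0.99044717,  0.02067784, -0.13633355],
       [ 0.13666234,  0.01541516, -0.99049774]]), 't': array([  16.57002466,  585.3439951 , 1270.01038693])}
side {'fovy': 56.46600826730852, 'cx': 318.36600933927014, 'cy': 199.9910481412081, 'R': array([[-0.98199225, -0.18877583,  0.00740991],
       [-0.12400087,  0.61445631, -0.77914519],
       [ 0.14253072, -0.76603337, -0.62679971]]), 't': array([ 586.15358762,  132.70228142, 1001.41616028])}
```

View pics/top0.png

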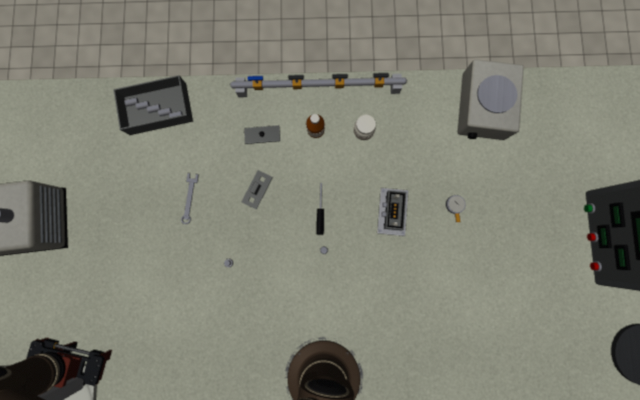

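View pics/side0.png

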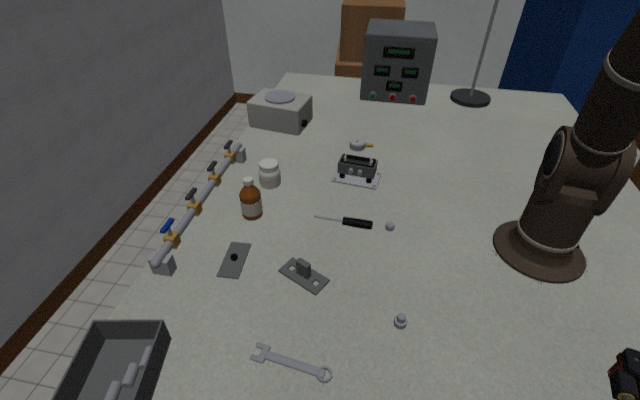

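The top view shows the cover at about (257,189), the box at (394,211), and the blank at (262,134). The side view shows the cover at (303,272) and the box at (357,168). Next I measure both from the depth.

```bash
cat > h.py <<'E'
import cv2,numpy as np
from workcell import manip
def world(n,d):
    c=manip.camera_info(n); f=200/np.tan(np.radians(c["fovy"]/2))
    v,u=np.mgrid[:400,:640]
    P=np.stack([(u-c["cx"])/f*d,(v-c["cy"])/f*d,d],-1)
    return (P-c["t"])@c["R"]
def rect(pts):
    r=cv2.minAreaRect(pts[:,:2].astype(np.float32)); (x,y),(w,h),a=r
    if w<h: w,h,a=h,w,a+90
    return np.round([x,y,w,h,(a+90)%180-90],1)
def px(n,X):
    c=manip.camera_info(n); f=200/np.tan(np.radians(c["fovy"]/2))
    q=c["R"]@np.array(X,float)+c["t"]; return f*q[0]/q[2]+c["cx"],f*q[1]/q[2]+c["cy"]
E
python3 - <<'E'
from h import *
W=world("top",np.load("pics/top0.npy"))
print("bench z",np.median(W[220:300,250:310,2]), "res mm/px",np.linalg.norm(W[250,260]-W[250,261]))
def reg(W,u0,u1,v0,v1,zs):
    w=W[v0:v1,u0:u1].reshape(-1,3)
    for a,b in zs:
        p=w[(w[:,2]>a)&(w[:,2]<b)]
        if len(p)>2: print((a,b),len(p),"rect",rect(p),"mean",p.mean(0).round(1))
print("cover");reg(W,235,280,165,213,[(3,12),(30,70)])
print("box");reg(W,370,415,180,245,[(3,20),(55,100),(60,76),(77,100)])
S=world("side",np.load("pics/side0.npy"))
print("side bench",np.median(S[330:390,180:240,2]))
print("cover");reg(S,270,335,250,298,[(3,12),(30,70),(46,60)])
print("box");reg(S,325,385,145,190,[(55,100),(64,76),(77,100)])
p=cv2.imread("pics/top0.png");s=cv2.imread("pics/side0.png")
a=[cv2.resize(i,(400,300),interpolation=cv2.INTER_CUBIC) for i in(p[165:213,225:289],p[181:241,354:434],s[244:301,265:341],s[138:195,319:395])]
cv2.imwrite("pics/c1.png",np.vstack([np.hstack(a[:2]),np.hstack(a[2:])]))
E
```

```text
bench z -1.4360301872871875 res mm/px 8.548651055647053
cover
(3, 12) 421 rect [ 5.962e+02  2.088e+02  1.578e+02  1.426e+02 -2.000e-01] mean [592.4 209.6   5.5]
(30, 70) 69 rect [595.1 209.5  34.3  16.8 -25.2] mean [594.5 208.6  47.6]
box
(3, 20) 507 rect [ 510.8 -234.6  209.1  142.7   -0.8] mean [ 502.3 -225.8    6.6]
(55, 100) 397 rect [ 513.9 -229.2  120.3   66.2   -6.6] mean [ 513.6 -232.5   68.2]
(60, 76) 341 rect [ 513.4 -234.   120.3   56.7   -6.6] mean [ 513.7 -233.4   68.4]
(77, 100) 21 rect [ 509.7 -227.4  104.9   32.7    0.9] mean [ 521.  -233.1   80.8]
side bench 0.8276463011991366
cover
(3, 12) 802 rect [601.  202.3 164.7 151.3  11.8] mean [592.6 216.1   6.3]
(30, 70) 163 rect [594.2 211.2  36.7  16.9 -27.4] mean [593.3 214.7  46.2]
(46, 60) 98 rect [593.9 211.1  35.8  16.5 -27.4] mean [593.7 212.7  51.7]
box
(55, 100) 463 rect [ 513.5 -227.4  120.5   70.8   -6.6] mean [ 512.2 -225.4   67.4]
(64, 76) 295 rect [ 513.  -232.3  120.5   60.7   -6.7] mean [ 512.8 -227.8   70.2]
(77, 100) 20 rect [ 512.4 -232.6   93.6    9.2   -5.8] mean [ 512.4 -232.2   81.6]
```

View pics/c1.png

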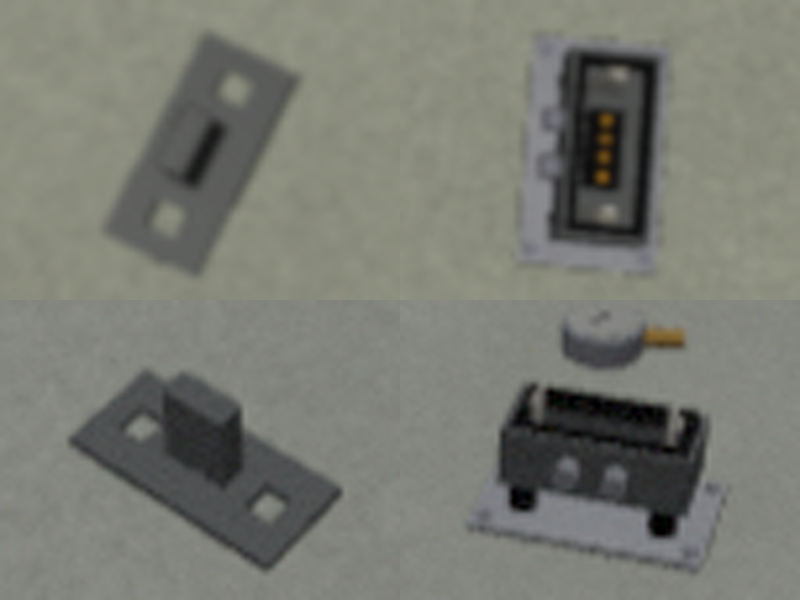

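The cover lies at about (594.5, 210), yaw -26.5°. The box is at about (513, -233), yaw -6.6°. Fin size and heights match the sizes given. Next I write a helper that prints shifts in the tool frame.

```bash
cat >> h.py <<'E'
from scipy.spatial.transform import Rotation as Ro
def go(x,y,z,deg):
    s=manip.get_state(); q=s["tcp_rot"]; R=Ro.from_quat(q,scalar_first=True).as_matrix()
    print("t",s["t"],"tcp",s["tcp_pos"].round(2),"F",s["wrist_force"].round(2),"w",round(s["grip_width"],1))
    a=np.degrees(np.arctan2(R[1,0],R[0,0])); d=(deg-a+90)%180-90
    print("tool x heading",round(a,2),"tilt",R[:,2].round(4),"shift m",(R.T@(np.array([x,y,z])-s["tcp_pos"])/1000).round(4),"yaw",round(-np.radians(d),4))
E
python3 -c "
from h import *
go(594.5,210.3,130,-26.5)"
```

```text
t 0.1 tcp [144.71 607.57 221.9 ] F [ 0.58  0.19 -0.36] w 88.0
tool x heading 166.61 tilt [-3.0e-04 -1.4e-03 -1.0e+00] shift m [-0.5296 -0.2821  0.0923] yaw 0.2287
```

```bash
python3 -m crank '[{"jaw":1,"linear":[-0.035,-0.019,0],"yaw":0.02},{"jaw":1,"linear":[-0.07,-0.038,0],"yaw":0.04},{"jaw":1,"linear":[-0.105,-0.057,0],"yaw":0.06},{"jaw":1,"linear":[-0.14,-0.076,0],"yaw":0.08},{"jaw":1,"linear":[-0.175,-0.095,0],"yaw":0.1},{"jaw":1,"linear":[-0.21,-0.114,0],"yaw":0.12},{"jaw":1,"linear":[-0.245,-0.133,0],"yaw":0.14},{"jaw":1,"linear":[-0.28,-0.152,0],"yaw":0.16},{"jaw":1,"linear":[-0.315,-0.171,0],"yaw":0.18},{"jaw":1,"linear":[-0.35,-0.19,0],"yaw":0.2}]'
python3 -c "
from h import *
go(594.5,210.3,130,-26.5)"
```

```text
t: 0.93
tcp_pos: [442.3, 340.4, 222.5]
tcp_rot: [-0.0, 0.216, 0.976, -0.0]
wrist_force: [0.9, 1.2, 0.6]
grip_width: 87.7
t 0.9333 tcp [442.27 340.37 222.52] F [0.93 1.23 0.61] w 87.7
tool x heading 155.09 tilt [-3.e-04 -1.e-04 -1.e+00] shift m [-0.1929 -0.0538  0.0925] yaw 0.0278
```

```bash
python3 -m crank '[{"jaw":1,"linear":[-0.036,-0.011,0.015],"yaw":0.01},{"jaw":1,"linear":[-0.072,-0.022,0.03],"yaw":0.02},{"jaw":1,"linear":[-0.108,-0.033,0.045],"yaw":0.028},{"jaw":1,"linear":[-0.144,-0.044,0.06],"yaw":0.028},{"jaw":1,"linear":[-0.18,-0.05,0.08],"yaw":0.028},{"jaw":1,"linear":[-0.193,-0.054,0.092],"yaw":0.028},{"jaw":1,"linear":[-0.193,-0.054,0.092],"yaw":0.028},{"jaw":1,"linear":[-0.193,-0.054,0.092],"yaw":0.028}]'
python3 - <<'E'
from h import *
go(594.5,210.3,14,-26.5)
o=[]
for n,(u,v) in dict(top=(257,185),side=(303,250)).items():
    p,d=manip.snapshot(n); np.save(f"pics/{n}1.npy",d); o.append(cv2.resize(p[v-50:v+50,u-60:u+60,::-1],(400,333),interpolation=cv2.INTER_CUBIC))
cv2.imwrite("pics/c2.png",np.hstack(o))
E
```

```text
t: 1.6
tcp_pos: [592.9, 211.4, 129.4]
tcp_rot: [-0.001, 0.23, 0.973, -0.001]
wrist_force: [0.5, 0.7, 0.2]
grip_width: 88.0
t 1.6 tcp [592.95 211.44 129.36] F [0.49 0.67 0.19] w 88.0
tool x heading 153.46 tilt [-2.6e-03 -9.0e-04 -1.0e+00] shift m [-2.100e-03 -1.000e-04  1.154e-01] yaw -0.0007
```

View pics/c2.png

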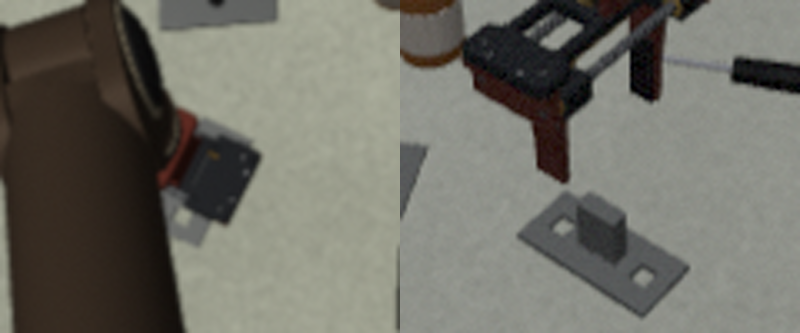

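The gripper sits squarely above the fin: in the right crop the finger is at (552,180) and the fin at (603,225). I descend and grip.

```bash
python3 -m crank '[{"jaw":1,"linear":[-0.001,0,0.03],"yaw":0},{"jaw":1,"linear":[-0.002,0,0.06],"yaw":0},{"jaw":1,"linear":[-0.002,0,0.09],"yaw":0},{"jaw":1,"linear":[-0.002,0,0.108],"yaw":0},{"jaw":1,"linear":[-0.002,0,0.115],"yaw":0},{"jaw":1,"linear":[-0.002,0,0.115],"yaw":0},{"jaw":1,"linear":[-0.002,0,0.115],"yaw":0}]'
python3 -m crank '[{"jaw":0,"linear":[0,0,0],"yaw":0},{"jaw":0,"linear":[0,0,0],"yaw":0},{"jaw":0,"linear":[0,0,0],"yaw":0},{"jaw":0,"linear":[0,0,0],"yaw":0},{"jaw":0,"linear":[0,0,0],"yaw":0},{"jaw":0,"linear":[0,0,0],"yaw":0},{"jaw":0,"linear":[0,0,0],"yaw":0},{"jaw":0,"linear":[0,0,0],"yaw":0}]' 60
python3 -c "
from h import *
go(594.5,210.3,14,-26.5)"
```

```text
t: 2.28
tcp_pos: [595.7, 212.5, 17.0]
tcp_rot: [0.0, 0.228, 0.974, 0.001]
wrist_force: [-0.5, 1.0, 0.3]
grip_width: 87.9
t: 2.95
tcp_pos: [595.5, 211.0, 15.6]
tcp_rot: [-0.0, 0.229, 0.973, -0.0]
wrist_force: [0.3, -0.6, -0.8]
grip_width: 38.0
t 2.95 tcp [595.46 211.02  15.63] F [ 0.34 -0.6  -0.82] w 38.0
tool x heading 153.54 tilt [-1.e-04  0.e+00 -1.e+00] shift m [ 0.0005 -0.0011  0.0016] yaw 0.0006
```

```bash
python3 -m crank '[{"jaw":0,"linear":[0,0,0],"yaw":0},{"jaw":0,"linear":[0,0,0],"yaw":0},{"jaw":0,"linear":[0,0,0],"yaw":0},{"jaw":0,"linear":[0,0,0],"yaw":0},{"jaw":0,"linear":[0,0,0],"yaw":0},{"jaw":0,"linear":[0,0,0],"yaw":0},{"jaw":0,"linear":[0,0,0],"yaw":0}]' 60
python3 -m crank '[{"jaw":0,"linear":[0,0,-0.02],"yaw":0},{"jaw":0,"linear":[0,0,-0.05],"yaw":0},{"jaw":0,"linear":[0,0,-0.085],"yaw":0},{"jaw":0,"linear":[0,0,-0.12],"yaw":0},{"jaw":0,"linear":[0,0,-0.15],"yaw":0},{"jaw":0,"linear":[0,0,-0.15],"yaw":0},{"jaw":0,"linear":[0,0,-0.15],"yaw":0}]'
python3 -c "
from h import *
go(513,-233,165,-6.6)"
```

```text
t: 3.53
tcp_pos: [595.4, 210.9, 15.6]
tcp_rot: [-0.0, 0.229, 0.973, -0.0]
wrist_force: [-1.0, -0.9, -0.0]
grip_width: 15.3
t: 4.12
tcp_pos: [596.3, 211.6, 167.3]
tcp_rot: [0.001, 0.229, 0.973, 0.001]
wrist_force: [-0.2, -0.2, -2.8]
grip_width: 16.1
t 4.1167 tcp [596.32 211.56 167.35] F [-0.24 -0.21 -2.85] w 16.1
tool x heading 153.55 tilt [ 0.0031  0.0018 -1.    ] shift m [-0.1234 -0.4351  0.0013] yaw -0.3464
```

```bash
python3 -m crank '[{"jaw":0,"linear":[-0.011,-0.037,0],"yaw":-0.035},{"jaw":0,"linear":[-0.022,-0.074,0],"yaw":-0.07},{"jaw":0,"linear":[-0.033,-0.111,0],"yaw":-0.105},{"jaw":0,"linear":[-0.043,-0.148,0],"yaw":-0.14},{"jaw":0,"linear":[-0.053,-0.185,0],"yaw":-0.175},{"jaw":0,"linear":[-0.063,-0.222,0],"yaw":-0.21},{"jaw":0,"linear":[-0.073,-0.259,0],"yaw":-0.245},{"jaw":0,"linear":[-0.083,-0.296,0],"yaw":-0.28},{"jaw":0,"linear":[-0.093,-0.333,0],"yaw":-0.315},{"jaw":0,"linear":[-0.103,-0.37,0],"yaw":-0.346}]'
python3 -c "
from h import *
go(513,-233,145,-6.6)"
```

```text
t: 4.95
tcp_pos: [521.0, -167.3, 163.7]
tcp_rot: [-0.002, 0.057, 0.998, 0.0]
wrist_force: [1.2, 0.4, -2.2]
grip_width: 16.0
t 4.95 tcp [ 520.97 -167.29  163.69] F [ 1.18  0.45 -2.19] w 16.0
tool x heading 173.49 tilt [-3.1e-03  7.0e-04 -1.0e+00] shift m [ 0.0004 -0.0662  0.0187] yaw 0.0015
```

```bash
python3 -m crank '[{"jaw":0,"linear":[0,-0.03,0],"yaw":0.001},{"jaw":0,"linear":[0,-0.055,0.01],"yaw":0.001},{"jaw":0,"linear":[0,-0.066,0.018],"yaw":0.001},{"jaw":0,"linear":[0,-0.066,0.018],"yaw":0.001},{"jaw":0,"linear":[0,-0.066,0.018],"yaw":0.001},{"jaw":0,"linear":[0,-0.066,0.018],"yaw":0.001}]'
python3 - <<'E'
from h import *
go(513,-233,145,-6.6)
o=[]
for n,(u,v) in dict(top=(394,205),side=(357,145)).items():
    p,d=manip.snapshot(n); np.save(f"pics/{n}2.npy",d); cv2.imwrite(f"pics/{n}2.png",p[:,:,::-1]); o.append(cv2.resize(p[v-45:v+45,u-45:u+45,::-1],(400,400),interpolation=cv2.INTER_CUBIC))
    W=world(n,d)[v-45:v+45,u-45:u+45].reshape(-1,3)
    s=manip.get_state()["tcp_pos"]; z=W[:,2]-s[2]
    for a,b in[(-20,-5),(-12,-8),(-9,-3)]:
        k=W[(z>a)&(z<b)]
        if len(k)>9: print(n,a,b,len(k),rect(k),k.mean(0).round(1))
cv2.imwrite("pics/c3.png",np.hstack(o))
E
```

```text
t: 5.45
tcp_pos: [515.4, -229.4, 146.8]
tcp_rot: [-0.001, 0.057, 0.998, 0.001]
wrist_force: [0.9, 1.0, -1.5]
grip_width: 15.8
t 5.45 tcp [ 515.43 -229.37  146.81] F [ 0.85  1.03 -1.46] w 15.8
tool x heading 173.43 tilt [-0.0014  0.0015 -1.    ] shift m [ 0.002  -0.0039  0.0018] yaw 0.0005
top -20 -5 180 [ 517.1 -214.5  120.1   29.9   -7.4] [ 509.5 -209.6  135.6]
top -12 -8 79 [ 517.2 -213.9  120.    26.5   -6.7] [ 507.8 -210.1  137. ]
top -9 -3 27 [ 516.9 -214.9  118.8   26.7   -4.7] [ 515.3 -211.   139.7]
side -20 -5 355 [ 515.7 -226.9  120.3   59.7   -7. ] [ 514.2 -221.9  138. ]
side -12 -8 239 [ 515.7 -226.9  120.3   59.7   -7. ] [ 514.8 -223.3  138. ]
side -9 -3 163 [ 515.5 -227.7  119.4   57.9   -6.8] [ 512.6 -225.3  139.7]
```

View pics/c3.png

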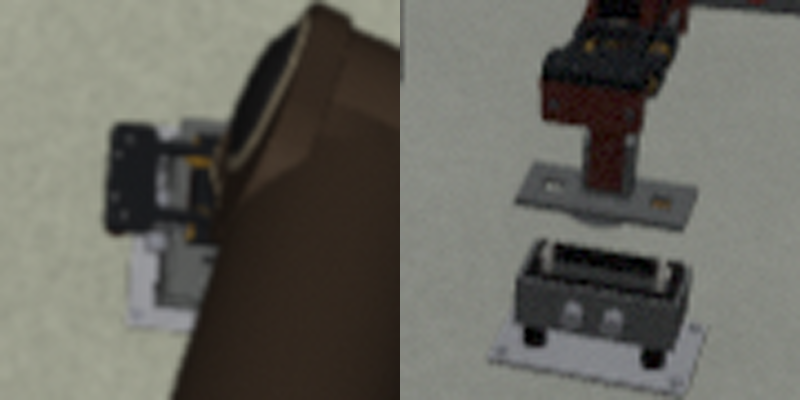

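The left crop (top view) is mostly hidden by the arm. The right crop (side view) shows the plate level, roughly over the box, with windows at (553,184) and (661,202) and hooks at (545,252) and (672,273). I now refine the offset in the box frame using edges from the side camera alone.

Run:
```python
from h import *
a=np.radians(-6.7); E=np.array([[np.cos(a),np.sin(a)],[-np.sin(a),np.cos(a)]]); c0=np.array([513,-232.5])
D0=np.load("pics/side0.npy");D2=np.load("pics/side2.npy")
def f(D,z0,z1,v0,v1,name):
    w=world("side",D)[v0:v1,315:400].reshape(-1,3); k=(w[:,2]>z0)&(w[:,2]<z1); q=(w[k,:2]-c0)@E.T
    k2=(abs(q[:,0])<75)&(abs(q[:,1])<50); q=q[k2]; z=w[k][k2][:,2]
    m=[np.percentile(q[:,i],p) for i in(0,1) for p in(1,99)]
    print(name,len(q),"x ends",np.round(m[:2],1),"y ends",np.round(m[2:],1),"mid",round(sum(m[:2])/2,2),round(sum(m[2:])/2,2),"z",np.percentile(z,[10,50,90]).round(1))
    # near edge y via per-x-bin maximum, far edge via minimum
    b=np.digitize(q[:,0],np.arange(-55,56,5)); 
    hi=[q[b==i,1].max() for i in range(1,22) if (b==i).sum()>3]; lo=[q[b==i,1].min() for i in range(1,22) if (b==i).sum()>3]
    print("  edges",np.median(lo).round(2),np.median(hi).round(2))
for z in((66,72),(67,71),(68,76)): f(D0,*z,140,195,f"box{z}")
for z in((136,142),(137.5,142)): f(D2,*z,100,175,f"cov{z}")
s=world("side",D0)[140:195,315:400].reshape(-1,3); s=s[(s[:,2]>77)&(s[:,2]<95)]; q=(s[:,:2]-c0)@E.T
for sg in(1,-1): k=q[:,0]*sg>20; print("hook",sg,k.sum(),q[k].mean(0).round(1),np.ptp(q[k],0).round(1),s[k,2].max().round(1))
# windows: colour/depth holes: pixels inside plate outline whose depth is far below
W=world("side",D2); z=W[...,2]; c=manip.camera_info("side"); 
v,u=np.mgrid[:400,:640]; f0=200/np.tan(np.radians(c["fovy"]/2))
r=np.stack([(u-c["cx"])/f0,(v-c["cy"])/f0,np.ones_like(u)],-1)@c["R"]; o=-c["R"].T@c["t"]
P=o+r*((139-o[2])/r[...,2])[...,None]; q=(P[...,:2]-c0)@E.T
for sg in(1,-1):
    k=(z<125)&(abs(q[...,0]*sg-39)<14)&(abs(q[...,1]-5)<14); print("window",sg,k.sum(),q[k].mean(0).round(1),np.ptp(q[k],0).round(1))
go(513,-233,145,-6.6)
```

```text
box(66, 72) 161 x ends [-59.7  59.8] y ends [-28.   30.5] mid 0.05 1.25 z [66.8 69.1 71.5]
  edges -22.17 27.08
box(67, 71) 107 x ends [-59.8  60. ] y ends [-28.3  30.5] mid 0.06 1.14 z [67.3 69.1 70.6]
  edges -21.81 26.96
box(68, 76) 212 x ends [-59.4  59.4] y ends [-27.7  30.1] mid 0.03 1.17 z [68.9 71.9 74.2]
  edges -24.03 26.82
cov(136, 142) 300 x ends [-57.4  60.4] y ends [-23.4  33.9] mid 1.47 5.24 z [136.9 138.6 140.3]
  edges -20.74 31.96
cov(137.5, 142) 236 x ends [-57.3  59.8] y ends [-23.7  33.3] mid 1.24 4.85 z [137.8 138.9 140.4]
  edges -20.74 30.66
hook 1 10 [42.1  0.5] [7.  9.2] 86.3
hook -1 10 [-43.4  -0.1] [8.  7.8] 86.2
window 1 3 [40.1  8. ] [6. 2.]
window -1 4 [-38.   8.] [8.8 2.9]
t 5.55 tcp [ 515.88 -229.53  147.55] F [ 0.52  0.1  -1.73] w 15.7
tool x heading 173.47 tilt [-1.e-04  9.e-04 -1.e+00] shift m [ 0.0025 -0.0038  0.0025] yaw 0.0012
```

```bash
python3 -m crank '[{"jaw":0,"linear":[0.002,-0.004,0.015],"yaw":0.001},{"jaw":0,"linear":[0.002,-0.004,0.03],"yaw":0.001},{"jaw":0,"linear":[0.002,-0.004,0.038],"yaw":0.001},{"jaw":0,"linear":[0.002,-0.004,0.038],"yaw":0.001},{"jaw":0,"linear":[0.002,-0.004,0.038],"yaw":0.001},{"jaw":0,"linear":[0.002,-0.004,0.038],"yaw":0.001}]'
python3 - <<'E'
from h import *
go(513,-233,107,-6.6)
P=[]
for i in range(4):
    p,d=manip.snapshot("side"); P.append(p.astype(float))
np.save("pics/side3.npy",d); p=np.mean(P,0).astype(np.uint8); cv2.imwrite("pics/side3.png",p[:,:,::-1])
a=np.radians(-6.7); E=np.array([[np.cos(a),np.sin(a)],[-np.sin(a),np.cos(a)]]); c0=np.array([513,-232.5])
zt=manip.get_state()["tcp_pos"][2]-9.6
w=world("side",d)[110:190,315:400].reshape(-1,3); k=abs(w[:,2]-zt-.7)<2.5; q=(w[k,:2]-c0)@E.T
print(len(q),np.percentile(q,[1,99],axis=0).round(1),np.percentile(q,[1,99],axis=0).mean(0).round(2),rect(w[k]))
cv2.imwrite("pics/c4.png",cv2.resize(p[115:195,310:410,::-1],(800,640)[0:2] if 0 else (750,600),interpolation=cv2.INTER_CUBIC))
go(513,-233,107,-6.6)
E
```

```text
t: 6.05
tcp_pos: [513.4, -235.1, 110.4]
tcp_rot: [0.0, 0.059, 0.998, -0.0]
wrist_force: [-0.0, 1.0, -2.6]
grip_width: 16.1
t 6.05 tcp [ 513.44 -235.06  110.36] F [-0.03  1.02 -2.62] w 16.1
tool x heading 173.29 tilt [ 1.e-03 -2.e-04 -1.e+00] shift m [0.0007 0.002  0.0034] yaw -0.0019
281 [[-59.3 -30. ]
 [ 59.5  27.7]] [ 0.13 -1.16] [ 512.9 -233.8  121.1   60.5   -8.7]
t 6.25 tcp [ 513.2  -235.43  110.31] F [ 0.34 -0.48 -2.01] w 15.7
tool x heading 173.26 tilt [ 1.1e-03 -3.0e-04 -1.0e+00] shift m [0.0005 0.0024 0.0033] yaw -0.0025
```

View pics/c4.png

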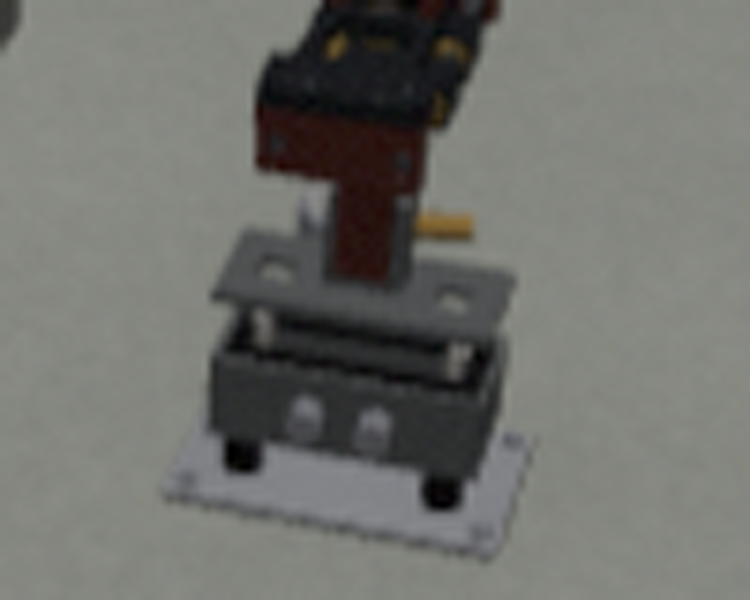

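The plate is just over the box, with windows at (276,267) and (456,297) and hooks visible below at (263,325) and (458,358). I correct y by +2 mm and lower until the hook tops enter the windows.

```bash
python3 -m crank '[{"jaw":0,"linear":[0.0003,0.002,0],"yaw":-0.002},{"jaw":0,"linear":[0.0003,0.002,0.003],"yaw":-0.002},{"jaw":0,"linear":[0.0003,0.002,0.006],"yaw":-0.002},{"jaw":0,"linear":[0.0003,0.002,0.009],"yaw":-0.002},{"jaw":0,"linear":[0.0003,0.002,0.0125],"yaw":-0.002},{"jaw":0,"linear":[0.0003,0.002,0.0125],"yaw":-0.002},{"jaw":0,"linear":[0.0003,0.002,0.0125],"yaw":-0.002}]'
python3 - <<'E'
from h import *
P=[]
for i in range(4):
    p,d=manip.snapshot("side"); P.append(p.astype(float))
np.save("pics/side4.npy",d); p=np.mean(P,0).astype(np.uint8); cv2.imwrite("pics/side4.png",p[:,:,::-1])
a=np.radians(-6.7); E=np.array([[np.cos(a),np.sin(a)],[-np.sin(a),np.cos(a)]]); c0=np.array([513,-232.5])
zt=manip.get_state()["tcp_pos"][2]-9.6
w=world("side",d)[110:190,315:400].reshape(-1,3); k=abs(w[:,2]-zt-.7)<2.5; q=(w[k,:2]-c0)@E.T
print(len(q),np.percentile(q,[1,99],axis=0).round(1),np.percentile(q,[1,99],axis=0).mean(0).round(2),rect(w[k]))
im=p[130:190,320:400,::-1]; cv2.imwrite("pics/c5.png",cv2.resize(im,(800,600),interpolation=cv2.INTER_CUBIC))
go(513,-233,97,-6.6)
E
```

```text
t: 6.83
tcp_pos: [512.5, -233.3, 96.7]
tcp_rot: [-0.0, 0.058, 0.998, 0.0]
wrist_force: [-0.1, -0.2, -1.8]
grip_width: 15.6
290 [[-59.6 -29. ]
 [ 58.4  29.6]] [-0.63  0.33] [ 512.2 -232.   119.5   59.9   -6.9]
t 7.0333 tcp [ 512.74 -233.39   97.23] F [-0.77 -0.05 -2.04] w 16.2
tool x heading 173.36 tilt [ 1.e-04 -0.e+00 -1.e+00] shift m [-0.0002  0.0004  0.0002] yaw -0.0007
```

View pics/c5.png

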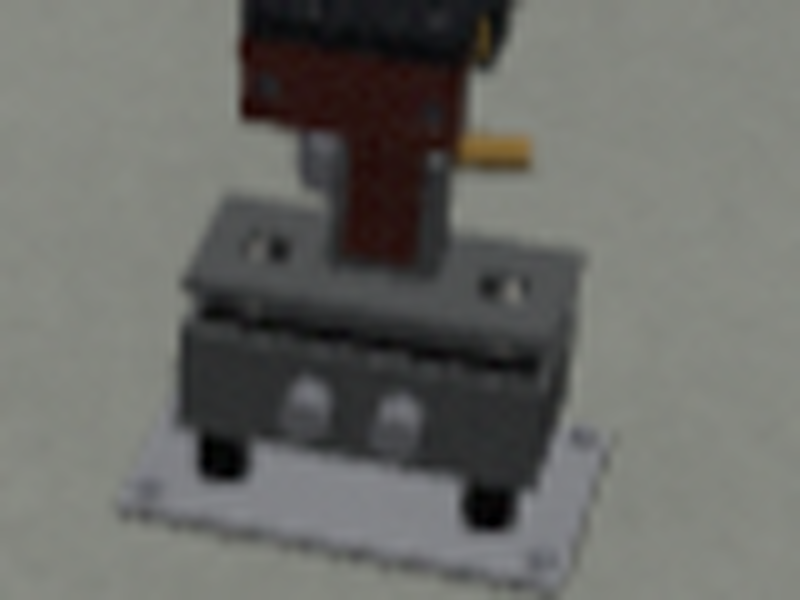

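Both white hook tips show inside the windows at (265,247) and (508,288), symmetrically towards the outside. I begin the guarded press.

```bash
python3 -m crank '[{"jaw":0,"linear":[0,0,0.0005],"yaw":0},{"jaw":0,"linear":[0,0,0.001],"yaw":0},{"jaw":0,"linear":[0,0,0.0015],"yaw":0},{"jaw":0,"linear":[0,0,0.002],"yaw":0},{"jaw":0,"linear":[0,0,0.002],"yaw":0}]'
python3 -m crank '[{"jaw":0,"linear":[0,0,0.0005],"yaw":0},{"jaw":0,"linear":[0,0,0.001],"yaw":0},{"jaw":0,"linear":[0,0,0.0015],"yaw":0},{"jaw":0,"linear":[0,0,0.0015],"yaw":0}]'
```

```text
t: 7.45
tcp_pos: [512.9, -233.4, 95.1]
tcp_rot: [0.0, 0.058, 0.998, -0.0]
wrist_force: [0.2, -0.2, -2.1]
grip_width: 15.5
t: 7.78
tcp_pos: [512.9, -233.4, 93.7]
tcp_rot: [0.0, 0.058, 0.998, -0.0]
wrist_force: [-0.1, -0.9, -0.2]
grip_width: 15.6
```

```bash
python3 -m crank '[{"jaw":0,"linear":[0,0,0.0005],"yaw":0},{"jaw":0,"linear":[0,0,0.001],"yaw":0},{"jaw":0,"linear":[0,0,0.001],"yaw":0}]'
python3 -m crank '[{"jaw":0,"linear":[0,0,0.0005],"yaw":0},{"jaw":0,"linear":[0,0,0.001],"yaw":0},{"jaw":0,"linear":[0,0,0.001],"yaw":0}]'
```

```text
t: 8.03
tcp_pos: [512.9, -233.4, 92.8]
tcp_rot: [0.0, 0.058, 0.998, -0.0]
wrist_force: [0.3, 0.2, 1.6]
grip_width: 15.8
t: 8.28
tcp_pos: [512.9, -233.5, 91.8]
tcp_rot: [0.0, 0.058, 0.998, -0.0]
wrist_force: [0.9, 0.9, 3.4]
grip_width: 15.7
```

```bash
for i in 1 2 3; do python3 -m crank '[{"jaw":0,"linear":[0,0,0.0005],"yaw":0},{"jaw":0,"linear":[0,0,0.001],"yaw":0},{"jaw":0,"linear":[0,0,0.001],"yaw":0}]' | sed -n 2,4p; done
```

```text
tcp_pos: [512.9, -233.5, 90.8]
tcp_rot: [0.0, 0.058, 0.998, -0.0]
wrist_force: [0.2, -1.1, 4.7]
tcp_pos: [513.0, -233.5, 89.9]
tcp_rot: [0.0, 0.058, 0.998, -0.0]
wrist_force: [0.1, 0.9, 5.9]
tcp_pos: [512.4, -233.3, 88.3]
tcp_rot: [-0.0, 0.058, 0.998, 0.0]
wrist_force: [1.3, -1.1, -0.7]
```

The push fell from 5.9 to -0.7 N, so the heads are in the windows. I carry on against the seal.

```bash
for i in 1 2 3; do python3 -m crank '[{"jaw":0,"linear":[0,0,0.0005],"yaw":0},{"jaw":0,"linear":[0,0,0.001],"yaw":0},{"jaw":0,"linear":[0,0,0.001],"yaw":0}]' | sed -n 2,5p; done
```

```text
tcp_pos: [512.5, -233.3, 87.4]
tcp_rot: [-0.0, 0.058, 0.998, 0.0]
wrist_force: [0.4, -0.4, 1.1]
grip_width: 15.5
tcp_pos: [512.6, -233.3, 86.7]
tcp_rot: [-0.0, 0.058, 0.998, 0.0]
wrist_force: [0.3, -1.0, 5.1]
grip_width: 15.7
tcp_pos: [512.6, -233.3, 85.8]
tcp_rot: [-0.0, 0.058, 0.998, 0.0]
wrist_force: [-2.0, 0.7, 5.5]
grip_width: 15.8
```

```bash
for i in 1 2; do python3 -m crank '[{"jaw":0,"linear":[0,0,0.0005],"yaw":0},{"jaw":0,"linear":[0,0,0.001],"yaw":0},{"jaw":0,"linear":[0,0,0.001],"yaw":0}]' | sed -n 2,5p; done
```

```text
tcp_pos: [512.6, -233.3, 85.0]
tcp_rot: [0.0, 0.058, 0.998, 0.0]
wrist_force: [-2.8, 1.5, 7.9]
grip_width: 15.8
tcp_pos: [512.6, -233.3, 84.2]
tcp_rot: [0.0, 0.058, 0.998, 0.0]
wrist_force: [-2.7, 1.4, 10.4]
grip_width: 15.8
```

```bash
for i in 1 2; do python3 -m crank '[{"jaw":0,"linear":[0,0,0.0005],"yaw":0},{"jaw":0,"linear":[0,0,0.0008],"yaw":0},{"jaw":0,"linear":[0,0,0.0008],"yaw":0}]' | sed -n 2,5p; done
```

```text
tcp_pos: [512.6, -233.3, 83.6]
tcp_rot: [0.0, 0.058, 0.998, 0.0]
wrist_force: [-3.2, 0.9, 12.2]
grip_width: 15.8
tcp_pos: [512.6, -233.3, 83.0]
tcp_rot: [0.0, 0.058, 0.998, 0.0]
wrist_force: [-3.6, 1.8, 13.2]
grip_width: 15.8
```

```bash
python3 -m crank '[{"jaw":0,"linear":[0,0,0.0005],"yaw":0},{"jaw":0,"linear":[0,0,0.0005],"yaw":0},{"jaw":0,"linear":[0,0,0.0005],"yaw":0}]' | sed -n 2,5p
```

```text
tcp_pos: [512.6, -233.3, 82.4]
tcp_rot: [0.0, 0.058, 0.998, 0.0]
wrist_force: [-4.4, 0.8, 12.2]
grip_width: 16.0
```

```bash
for i in 1 2; do python3 -m crank '[{"jaw":0,"linear":[0,0,0.0005],"yaw":0},{"jaw":0,"linear":[0,0,0.0005],"yaw":0},{"jaw":0,"linear":[0,0,0.0005],"yaw":0}]' | sed -n 2,5p; done
```

```text
tcp_pos: [512.7, -233.3, 82.0]
tcp_rot: [0.0, 0.058, 0.998, 0.0]
wrist_force: [-3.8, 1.6, 12.5]
grip_width: 15.4
tcp_pos: [512.7, -233.3, 81.7]
tcp_rot: [0.0, 0.058, 0.998, 0.0]
wrist_force: [-3.6, 1.6, 16.3]
grip_width: 15.8
```

```bash
python3 -m crank '[{"jaw":0,"linear":[0,0,0.0005],"yaw":0},{"jaw":0,"linear":[0,0,0.0005],"yaw":0},{"jaw":0,"linear":[0,0,0.0005],"yaw":0}]' | sed -n 2,5p
```

```text
tcp_pos: [512.7, -233.4, 81.4]
tcp_rot: [0.0, 0.058, 0.998, 0.0]
wrist_force: [-4.9, 1.5, 16.9]
grip_width: 15.7
```

Run:
```python
from h import *
F=[];
P=[]
for i in range(5):
    p,d=manip.snapshot("side"); P.append(p.astype(float)); F.append(manip.get_state()["wrist_force"])
print(np.mean(F,0).round(2),np.std(F,0).round(2)); p=np.mean(P,0).astype(np.uint8)
w=world("side",d)[130:190,315:400].reshape(-1,3)
go(513,-233,81,-6.6)
cv2.imwrite("pics/c6.png",cv2.resize(p[140:185,325:385,::-1],(800,600),interpolation=cv2.INTER_CUBIC))
```

```text
[-4.67  1.99 16.62] [0.45 0.3  0.76]
t 12.0333 tcp [ 512.67 -233.32   81.35] F [-4.74  1.66 17.29] w 16.1
tool x heading 173.36 tilt [ 4.e-04  4.e-04 -1.e+00] shift m [-0.0003  0.0004  0.0003] yaw -0.0007
```

View pics/c6.png

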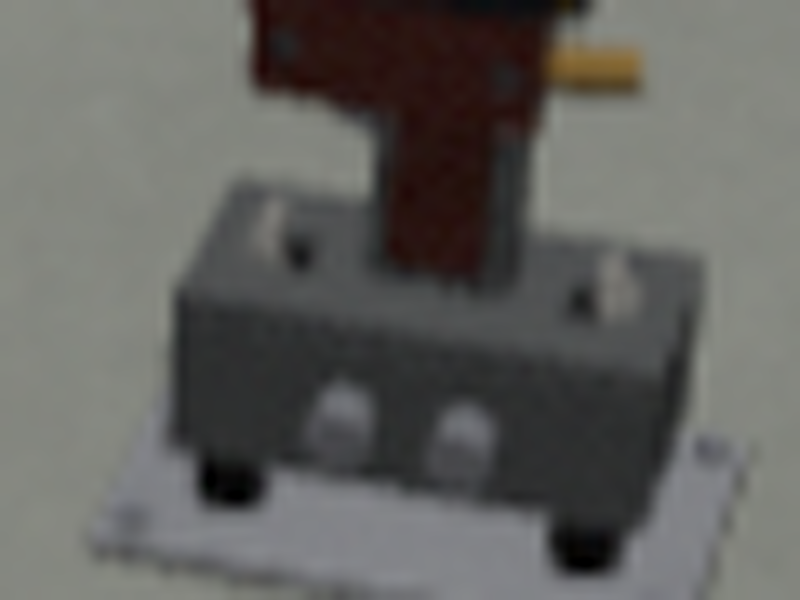

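Both hook heads stand clear above the plate at (270,235) and (615,285) at about 18.5 N push. I give it a little more push, then a gentle lift test before letting go.

```bash
python3 -m crank '[{"jaw":0,"linear":[0,0,0.0005],"yaw":0},{"jaw":0,"linear":[0,0,0.0005],"yaw":0},{"jaw":0,"linear":[0,0,0.0005],"yaw":0}]' | sed -n 2,5p
python3 -m crank '[{"jaw":0,"linear":[0,0,-0.002],"yaw":0},{"jaw":0,"linear":[0,0,-0.004],"yaw":0},{"jaw":0,"linear":[0,0,-0.004],"yaw":0}]' | sed -n 2,5p
python3 -m crank '[{"jaw":0,"linear":[0,0,-0.001],"yaw":0},{"jaw":0,"linear":[0,0,-0.001],"yaw":0},{"jaw":0,"linear":[0,0,-0.001],"yaw":0}]' | sed -n 2,5p
```

```text
tcp_pos: [512.7, -233.3, 81.0]
tcp_rot: [0.0, 0.058, 0.998, 0.0]
wrist_force: [-4.3, 1.9, 18.8]
grip_width: 15.7
tcp_pos: [512.6, -233.3, 84.0]
tcp_rot: [0.0, 0.058, 0.998, 0.0]
wrist_force: [-0.6, 0.6, 4.1]
grip_width: 15.8
tcp_pos: [512.6, -233.3, 84.3]
tcp_rot: [-0.0, 0.058, 0.998, 0.0]
wrist_force: [0.6, -0.2, 2.5]
grip_width: 15.6
```

At the same height (84.2–84.3) the push is now about 4 N, where it was about 12 N before, so the seal's force is carried by the hooks. I ease off slightly, then release.

```bash
python3 -m crank '[{"jaw":0,"linear":[0,0,-0.0008],"yaw":0},{"jaw":0,"linear":[0,0,-0.0008],"yaw":0},{"jaw":0,"linear":[0,0,-0.0008],"yaw":0}]' | sed -n 2,5p
python3 -m crank '[{"jaw":0.35,"linear":[0,0,0],"yaw":0},{"jaw":0.35,"linear":[0,0,0],"yaw":0},{"jaw":0.35,"linear":[0,0,0],"yaw":0},{"jaw":0.35,"linear":[0,0,0],"yaw":0},{"jaw":0.35,"linear":[0,0,0],"yaw":0},{"jaw":0.35,"linear":[0,0,0],"yaw":0}]' | sed -n 2,5p
```

```text
tcp_pos: [512.6, -233.3, 85.0]
tcp_rot: [-0.0, 0.058, 0.998, 0.0]
wrist_force: [-0.2, -1.5, -0.2]
grip_width: 15.6
tcp_pos: [512.7, -233.3, 85.3]
tcp_rot: [-0.0, 0.058, 0.998, 0.0]
wrist_force: [-0.9, -0.6, -1.1]
grip_width: 30.7
```

```bash
python3 -m crank '[{"jaw":0.35,"linear":[0,0,-0.02],"yaw":0},{"jaw":0.35,"linear":[0,0,-0.05],"yaw":0},{"jaw":0.35,"linear":[0,0,-0.085],"yaw":0},{"jaw":0.35,"linear":[0,0,-0.12],"yaw":0},{"jaw":0.35,"linear":[0,0.035,-0.13],"yaw":0},{"jaw":0.35,"linear":[0,0.07,-0.13],"yaw":0},{"jaw":0.35,"linear":[0,0.105,-0.13],"yaw":0},{"jaw":0.35,"linear":[0,0.14,-0.13],"yaw":0},{"jaw":0.35,"linear":[0,0.17,-0.13],"yaw":0},{"jaw":0.35,"linear":[0,0.17,-0.13],"yaw":0}]' | sed -n 2,5p
python3 - <<'E'
from h import *
o=[]
a=np.radians(-6.7); E=np.array([[np.cos(a),np.sin(a)],[-np.sin(a),np.cos(a)]]); c0=np.array([513,-232.5])
for n,(u,v) in dict(top=(394,208),side=(357,165)).items():
    p,d=manip.snapshot(n); o.append(cv2.resize(p[v-40:v+40,u-40:u+40,::-1],(400,400),interpolation=cv2.INTER_CUBIC))
    w=world(n,d)[v-40:v+40,u-40:u+40].reshape(-1,3); q=(w[:,:2]-c0)@E.T
    k=(w[:,2]>70)&(w[:,2]<80); print(n,"plate",rect(w[k]))
    for lab,m in dict(endp=(q[:,0]>50)&(q[:,0]<58),endm=(q[:,0]<-50)&(q[:,0]>-58)).items():
        m=m&(w[:,2]>69)&(abs(q[:,1])<24); print("  ",lab,"top z",np.median(w[m,2]).round(2),m.sum())
    m=(w[:,2]>100)&(w[:,2]<130); print("  fin",m.sum(),rect(w[m]),np.percentile(w[m,2],90).round(1))
cv2.imwrite("pics/c7.png",np.hstack(o))
E
```

```text
tcp_pos: [533.0, -57.1, 215.3]
tcp_rot: [0.0, 0.054, 0.999, 0.002]
wrist_force: [0.4, 0.4, -0.1]
grip_width: 30.7
top plate [ 512.8 -232.6  120.3   56.8   -6.9]
   endp top z 73.6 38
   endm top z 73.75 41
  fin 80 [ 512.6 -232.4   35.7   16.    -5.8] 122.3
side plate [ 512.4 -232.2  120.2   63.3   -6.8]
   endp top z 76.37 17
   endm top z 76.72 19
  fin 97 [ 511.9 -229.9   36.1   19.6   -9. ] 123.3
```

View pics/c7.png

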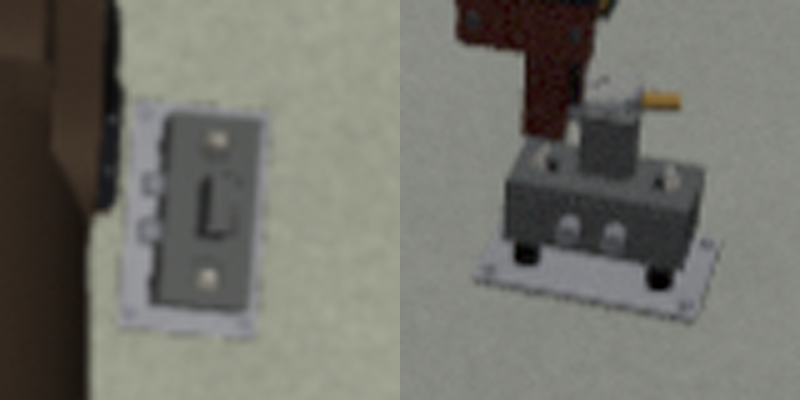

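The cover lies level with both heads over the plate. Top view: heads at (217,140) and (208,278). Side view: heads at (547,158) and (668,180). The arm is clear, so I let it settle and hand in.

```bash
python3 -m crank '[{"jaw":0.35,"linear":[0,0,0],"yaw":0},{"jaw":0.35,"linear":[0,0,0],"yaw":0},{"jaw":0.35,"linear":[0,0,0],"yaw":0}]' | head -2; python3 -c "
from workcell import manip
print(manip.job_done())"
```

```text
t: 14.72
tcp_pos: [532.1, -66.1, 215.4]
the job is handed in; nothing more can be done
None
```

The cover is on the junction box with both hooks snapped over the plate. I let go and handed the job in at t ≈ 14.8 s of the 64 s allowed.

- **Pressing:** I gripped the fin and set the windows over both hooks, then pressed down in steps of 1 mm or less. The push fell from about 8 N to about 1 N as the heads entered the windows. Against the seal it rose to about 20.5 N at most, as read at the end of each move and corrected for the cover's weight.
- **Lift test before release:** At the same height the push was about 4 N, against about 12 N before the snap, so the hooks now hold the seal down.
- **Final position:** The cover's centre is within about 1 mm of the box's, and its long axis is within about 0.5° of the box's. Both ends are level to within about 0.4 mm, with the underside roughly 1 to 2 mm above the rim once each camera's bench offset is removed.
- **Disagreements:** The two cameras differed by about 3 mm in raw height, which is mostly their bench offsets. The side camera's fin rectangle was about 2.5 mm off in y from the top camera's. I trusted the top camera for the final position because its plate and fin sizes matched those given.
- **Not checked:** I did not re-measure the bystanders. I never moved near enough to touch them and saw no contact force away from the box.

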